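# Put the oilstone away in its box

### The arm

A 6-joint arm with a two-finger parallel gripper is mounted at the origin on the work surface. World frame = base frame: x ahead of the robot, y to its left, z up, the work surface at z = 0. Lengths are in mm, angles in rad, forces in N, time in s.
With the tool pointing down it reaches from about 400 to 925 mm from the base axis. Payload 12.5 kg.
Tool frame: the origin (TCP) lies midway between the tips of the shut fingers; the grasp point (between the pads) lies env.grasp_offset behind it (env.grasp_offset is the distance from the TCP to the grasp point, in mm); x points along the fingers, y is the direction in which the jaws open and shut, and the axes are right-handed (so a half turn about x gives the same grasp; the last joint's range is limited). The gripper opens to 95 mm and grips with 3 to 60 N. Pads are 20 mm wide; open, the fingers measure 119 mm over their backs; the gripper's body (75 mm by 180 mm) begins 59 mm behind the grasp point.
Start: joints at [-1.262, 0.491, 1.559, -0, 1.092, -0.106], TCP at [251.904, -572.009, 183.961] pointing down, gripper open.
Joint ranges: [-3.1, 3.1], [-0.84, 2.19], [0.05, 2.79], [-1.13, 4.28], [0.06, 2.93], [-2.69, 2.69]. Speed limits (rad/s): [2.22, 2.22, 2.79, 3.14, 3.14, 3.14].

### API

Orientations are given as [roll, pitch, yaw] about the fixed x, y, z axes, in that order (R = Rz(yaw) Ry(pitch) Rx(roll)).
In Python, from cell import env gives the robot as it stands.
- The arm moves only by the tool apply_moves, never from a script. Its arguments are lists of equal length, an entry for each row: "offset": the shift along the world's x, y, z in units of 25 mm (1.0 is 25 mm), a list of three; "yaw": the turn about the world's z in units of 6 degrees (1.0 is 6 degrees); "jaw": the closure, from -1 (fully open) to 1 (shut), so that 0 is half open. A call has 1 to 20 rows; each row is the pose to reach, as a shift and turn from the pose measured when the call began; what a row does not reach only later rows make up. A row lasts 1/8 s, in which the tool goes at most 62.5 mm and 10.7 degrees, less where a joint would pass 70% of its speed; a pose out of reach is approached as far as the arm can. A call with a gripper value outside its range is refused whole. The fingers move at their own pace and stop on an object; the grip force is fixed at half the most. Time passes only in rows, so rows that repeat a pose let the fingers close. It gives the time, the measured TCP pose, the force and the opening at its end, in the units of the state.
- env.state(): the state, without advancing time (a new reading comes with each control period).
- env.read_camera(name): name is "side" or "top"; returns a dict with "frame" (420x560x3 uint8, red, green, blue), "fx", "fy", "cx", "cy" (pixels), "distortion" ([k1, k2, p1, p2, k3] as OpenCV has them; the pictures are not rectified), "xyz" and "rotation" of the camera in the world. Camera axes: x right, y down, z forward; pixel columns grow to the right and rows downward; lengths in mm; the calibration is good to about 2 mm. A picture is of the moment at which its call begins. There is no depth.
- env.job_done(): hands the job in, once; it reports no verdict.
The state is a dict: "t": time; "joints": joint angles; "qvel": joint speeds; "tau": joint torques, N m; "eef_pos": TCP position; "tcp_rot": TCP orientation; "ft_force": force on the tool from outside, world axes, zero at the start; "moment": the same for the moment, N m; "opening": opening from 0.0 (shut) to 1.0 (fully open).
Only numpy, scipy, OpenCV 4.12 (cv2) and the standard library are available. Lean on these libraries where they do the work, as an engineer would, in place of code of your own. Each camera call takes 0.05 s, during which the arm holds its last target.

### The job

Put the sharpening stone away against the wood dust: lay it, gently and without pressing hard, in the box base that stands on the sharpening board, feeling for the shallow recess until the stone drops in and lies fully home, and then put the lid on over it, down flat on the base. Let go of both and leave the other things on the bench where they are.

Things in the scene. Friction and masses are not known exactly. Their poses are not given: they have to be found in the camera images.
- board: Sharpening board fixed on the table: plywood 150 (x) x 260 (y) x 18 mm. Origin: centre of its underside; x away from the robot, y left, z up. A cleat along its far edge (near face at x = +53 mm, top 32 mm above the table) stops the brown wooden box base: 70 (x) x 190 (y) x 25 mm, square and tight against the cleat, on grippy rubber feet: it holds against more than 25 N sideways.
- base_line (a point): Point of the board's frame on the box base's long centre line, level with its flat top, 43 mm above the table. Axes as the board. The base is not measured: its middle, and so the recess's, lies anywhere from 15 mm to the right (-y) to 15 mm to the left (+y) of this point, exactly on this line, parallel to the board's y. Which, must be seen or felt: the stone drops 7 mm where the recess is.
- recess_floor (a point): Point 7 mm below base_line, at the height of the recess floor, 36 mm above the table (same unmeasured shift along y). The recess in the middle of the base's top is 48 (x) x 153 (y) mm, 7 mm deep; around it flat wood 11 mm wide along the sides and 18.5 mm at the ends.
- stone: Two-tone grey and brown oilstone, 150 (own x) x 45 (own y) x 25 mm, edges rounded 2 mm, about 0.42 kg, brittle. Origin: centre of its underside. It lies flat on the table on one side of the board. It fits the recess either way round with 1.5 mm play on each side, long axis along the board's y; home, it stands 18 mm proud of the base: grip it 9 mm or more above its underside.
- lid: Brown wooden lid with a small brass plate on top, 167 (own x) x 62 (own y) x 28 mm high, about 0.18 kg. Origin: centre of its underside. Hollow below: 155 x 50 mm, 20 mm deep. It lies open side down on the table on the other side of the board. It goes over the seated stone (2.5 mm play on each side), either way round; home, its lower edge rests on the base's top, 43 mm above the table.
- knife: Bystander: carving knife with black handle, 200 mm, lying beyond the board.
- oil_can: Bystander: green oil can, 56 mm wide, 115 mm high, beyond the board. Origin: centre of its underside.
- slip_stone: Bystander: small white slip stone, 75 x 43 x 6 mm, beyond the board. Not the stone to put away.
- flat_file: Bystander: flat file with pale wooden handle, about 250 mm, lying beyond the board on the right.
Mind the look-alikes: they are no part of the job. What is shaped like the lid but purple is not meant.

How it is judged:
By the outcome, as a careful person would: the job done as asked, in the order asked, and still so for the second after the job is handed in, with the robot touching nothing.
It also fails if it takes over 72 s, if anything falls off the work surface, if the arm or the gripper's body presses on something with over 40 N, if the wrist force passes 120 N, or if a joint passes its speed limit or range.

## Working session

There is one attempt and no reset: what is moved stays moved. The work goes in short steps, Python scripts to look and compute and a tool call to move; the robot and the scene stay as the last step left them, time stands still between calls to the robot, and variables do not carry over. Pictures are saved under pics/ and viewed, and the job is handed in when it is done.

Besides the shell and the picture viewer there is one more tool, called after "Call:" as name(argument=value, ...), one argument or row to a line, values as JSON. apply_moves: Moves the arm, as the interface text tells. Its arguments: {"type":"object","properties":{"offset":{"type":"array"},"yaw":{"type":"array"},"jaw":{"type":"array"}},"required":["offset","yaw","jaw"]}

```bash
ls; mkdir -p pics
cat > h.py <<'E'
import numpy as np, cv2
from cell import env
def ray(c,u,v):
    K=np.array([[c['fx'],0,c['cx']],[0,c['fy'],c['cy']],[0,0,1.]])
    p=cv2.undistortPoints(np.array([[[u,v]]],float),K,np.array(c['distortion'],float))[0,0]
    d=np.array(c['rotation']).reshape(3,3)@np.array([p[0],p[1],1.]); return np.array(c['xyz'],float),d
def onz(c,u,v,z):
    o,d=ray(c,u,v); return o+d*(z-o[2])/d[2]
def proj(c,P):
    K=np.array([[c['fx'],0,c['cx']],[0,c['fy'],c['cy']],[0,0,1.]])
    R=np.array(c['rotation']).reshape(3,3); rv=cv2.Rodrigues(R.T)[0]; t=-R.T@np.array(c['xyz'],float)
    return cv2.projectPoints(np.array(P,float).reshape(-1,1,3),rv,t,K,np.array(c['distortion'],float))[0].reshape(-1,2)
def save(c,n): cv2.imwrite('pics/'+n,c['frame'][:,:,::-1])
E
python3 - <<'E'
from h import *
for n in('top','side'):
    c=env.read_camera(n); save(c,n+'0.png'); print(n,c['xyz'],np.round(c['rotation'],3).tolist(),c['fx'],c['distortion'])
print(env.state(),env.grasp_offset)
E
```

```text
pics
top [ 441.39540736  -60.18330093 1374.33700356] [-3.066, 0.001, -1.597] 468.67480370497043 [0.03997588 0.         0.         0.         0.        ]
side [ 35.89228967 751.03000667 756.21286617] [-2.207, -0.016, -2.568] 384.23851012777703 [0.03278367 0.         0.         0.         0.        ]
{'t': 0.1, 'joints': array([-1.26158957e+00,  4.91493835e-01,  1.55940983e+00, -5.74164879e-06,
        1.09170987e+00, -1.05589834e-01]), 'qvel': array([-0.00087382, -0.00136486, -0.00015914,  0.00047481, -0.00032088,
        0.00033551]), 'tau': array([ 4.30830085e-03, -6.13621616e+01, -2.58606327e+01,  6.94239722e-02,
        4.69751470e-02, -5.92955325e-05]), 'eef_pos': array([ 251.82314921, -571.73929347,  183.41624506]), 'tcp_rot': array([-1.67139784,  1.56977543,  1.88499406]), 'ft_force': array([ 0.11380089,  0.09674876, -0.77780188]), 'moment': array([-0.01496239,  0.05372987, -0.03494881]), 'opening': 1.000036137622481} 18.8
```

Rotation is rpy; fix helper, view.

```bash
sed -i "s/np.array(c\['rotation'\]).reshape(3,3)/Rm(c)/" h.py; sed -i "3i from scipy.spatial.transform import Rotation as Ro\ndef Rm(c): return Ro.from_euler('xyz',c['rotation']).as_matrix()" h.py; cat h.py|head -20; cp pics/top0.png pics/a.png
```

```text
import numpy as np, cv2
from cell import env
from scipy.spatial.transform import Rotation as Ro
def Rm(c): return Ro.from_euler('xyz',c['rotation']).as_matrix()
def ray(c,u,v):
    K=np.array([[c['fx'],0,c['cx']],[0,c['fy'],c['cy']],[0,0,1.]])
    p=cv2.undistortPoints(np.array([[[u,v]]],float),K,np.array(c['distortion'],float))[0,0]
    d=Rm(c)@np.array([p[0],p[1],1.]); return np.array(c['xyz'],float),d
def onz(c,u,v,z):
    o,d=ray(c,u,v); return o+d*(z-o[2])/d[2]
def proj(c,P):
    K=np.array([[c['fx'],0,c['cx']],[0,c['fy'],c['cy']],[0,0,1.]])
    R=Rm(c); rv=cv2.Rodrigues(R.T)[0]; t=-R.T@np.array(c['xyz'],float)
    return cv2.projectPoints(np.array(P,float).reshape(-1,1,3),rv,t,K,np.array(c['distortion'],float))[0].reshape(-1,2)
def save(c,n): cv2.imwrite('pics/'+n,c['frame'][:,:,::-1])
```

View pics/top0.png

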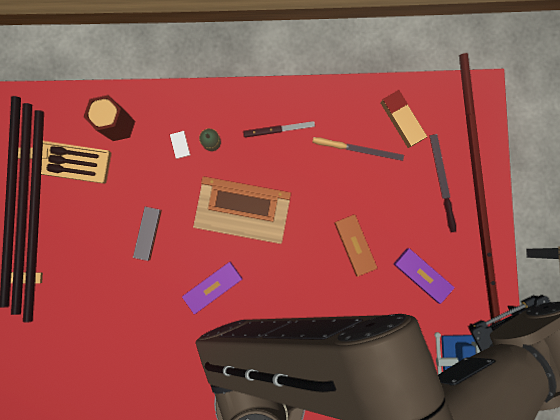

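View pics/side0.png

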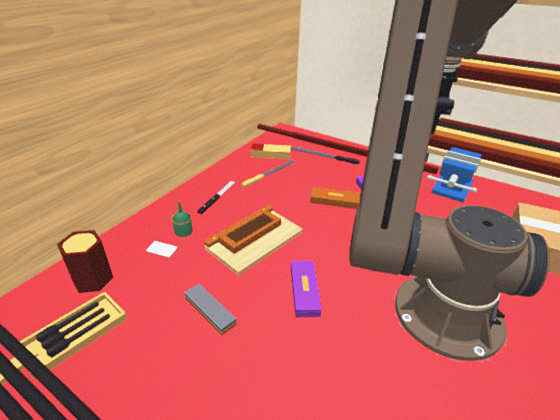

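Top view: the stone is the grey bar at (147,234), left of the board. There are three lid shapes: brown at (355,245), purple at (212,288) and purple at (424,276). The brown one with the brass plate fits the description. The base is at (243,203) with a dark recess. Next I enlarge these to confirm and measure.

```bash
cat > m.py <<'E'
from h import *
c=env.read_camera('top'); f=c['frame']
cr=f[170:285,120:400]; cv2.imwrite('pics/crop1.png',cv2.resize(cr,None,fx=2.85,fy=2.85,interpolation=cv2.INTER_CUBIC)[:,:,::-1])
for p in [(147,234),(150,212),(142,256),(345,235),(365,265),(355,245),(240,203),(240,190),(240,225),(205,200),(240,182)]: print(p,f[p[1],p[0]],cv2.cvtColor(f[p[1]:p[1]+1,p[0]:p[0]+1],cv2.COLOR_RGB2HSV)[0,0])
E
python3 m.py
```

```text
(147, 234) [125 119 120] [175  12 125]
(150, 212) [125 119 121] [170  12 125]
(142, 256) [126 119 122] [167  14 126]
(345, 235) [177 108  70] [ 11 154 177]
(365, 265) [174 107  69] [ 11 154 174]
(355, 245) [181 140  73] [ 19 152 181]
(240, 203) [100  69  53] [ 10 120 100]
(240, 190) [156  93  58] [ 11 160 156]
(240, 225) [189 157 116] [ 17  98 189]
(205, 200) [185 154 113] [ 17  99 185]
(240, 182) [175  55  60] [179 175 175]
```

View pics/crop1.png

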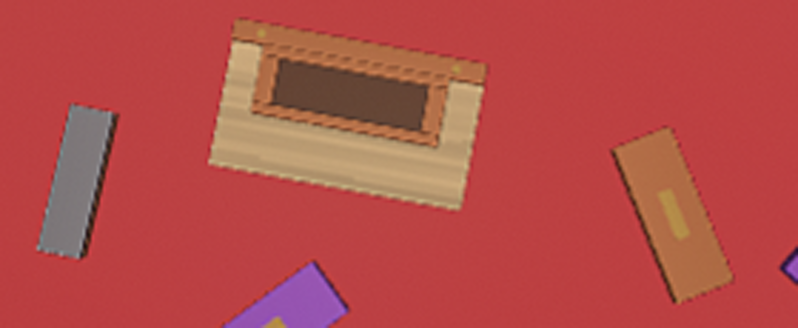

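```bash
cat > m2.py <<'E'
from h import *
def world(c,m,z,s,x0,y0):
    ct=max(cv2.findContours(m.astype(np.uint8),0,1)[0],key=cv2.contourArea)[:,0].astype(float)
    ct=(ct+.5)/s-.5+[x0,y0]
    return np.array([onz(c,u,v,z)[:2] for u,v in ct],np.float32)
def rect(w):
    (cx,cy),(a,b),an=cv2.minAreaRect(w)
    if a<b:a,b,an=b,a,an+90
    # robust: side medians in rect frame
    t=np.radians((an+90)%180-90); 
    for _ in range(5):
        R=np.array([[np.cos(t),np.sin(t)],[-np.sin(t),np.cos(t)]]); q=(w-[cx,cy])@R.T
        xs=np.abs(q[:,0])<a/2*.8; top=q[xs&(q[:,1]>0)];bot=q[xs&(q[:,1]<0)]
        t+=np.arctan((np.polyfit(top[:,0],top[:,1],1)[0]+np.polyfit(bot[:,0],bot[:,1],1)[0])/2)
    R=np.array([[np.cos(t),np.sin(t)],[-np.sin(t),np.cos(t)]]); q=(w-[cx,cy])@R.T
    xs=np.abs(q[:,0])<a/2*.8; ys=np.abs(q[:,1])<b/2*.7
    e=[np.median(q[ys&(q[:,0]>0),0]),np.median(q[ys&(q[:,0]<0),0]),np.median(q[xs&(q[:,1]>0),1]),np.median(q[xs&(q[:,1]<0),1])]
    cc=np.array([cx,cy])+R.T@[(e[0]+e[1])/2,(e[2]+e[3])/2]
    return np.round(cc,1),np.round(np.degrees(t),2),round(e[0]-e[1],1),round(e[2]-e[3],1)
def up(c,x0,x1,y0,y1,s=8):
    r=cv2.resize(c['frame'][y0:y1,x0:x1],None,fx=s,fy=s,interpolation=cv2.INTER_CUBIC); return r.astype(int),cv2.cvtColor(r,cv2.COLOR_RGB2HSV).astype(int)
E
cat > m3.py <<'E'
from m2 import *
c=env.read_camera('top')
r,h=up(c,120,175,190,280)
for vt in(85,95): print('stone',rect(world(c,(r[...,1]>90)&(h[...,1]<120),25,8,120,190)))
r,h=up(c,320,390,200,290)
for g in(80,86,92): print('lid',rect(world(c,r[...,1]>g,28,8,320,200)))
r,h=up(c,185,300,165,255)
for g in(75,100): 
  w=world(c,r[...,1]>g,18,8,185,165)
  print('boardall@18',rect(w))
# recess dark
for v in(120,128,136): print('recess43',rect(world(c,(h[...,2]<v)&(h[...,0]<25),43,8,185,165)),'r36',rect(world(c,(h[...,2]<v)&(h[...,0]<25),36,8,185,165)))
for s in(125,130,135): 
  m=((h[...,1]>s)&(h[...,0]<30)&(h[...,0]>4))
  cv2.imwrite(f'pics/mk{s}.png',m.astype(np.uint8)*255)
E
python3 m3.py
python3 - <<'E'
import cv2
a=cv2.imread('pics/mk130.png');cv2.imwrite('pics/mk.png',cv2.resize(a,None,fx=.8,fy=.8))
from h import *
c=env.read_camera('side');f=c['frame'][170:340,170:310];cv2.imwrite('pics/sc.png',cv2.resize(f,None,fx=3.5,fy=3.5,interpolation=2)[:,:,::-1])
E
```

```text
stone (array([484. , 313.7]), np.float64(-13.38), np.float64(149.1), np.float64(43.2))
stone (array([484. , 313.7]), np.float64(-13.38), np.float64(149.1), np.float64(43.2))
lid (array([ 434.8, -286.8]), np.float64(20.35), np.float64(166.1), np.float64(60.6))
lid (array([ 434.8, -286.8]), np.float64(20.37), np.float64(165.3), np.float64(59.9))
lid (array([ 434.8, -286.7]), np.float64(20.39), np.float64(164.5), np.float64(59.1))
boardall@18 (array([544. ,  38.1]), np.float64(77.98), np.float64(262.8), np.float64(153.0))
boardall@18 (array([543.5,  38.4]), np.float64(79.64), np.float64(260.5), np.float64(149.4))
recess43 (array([561.8,  34.2]), np.float64(77.97), np.float64(151.4), np.float64(46.8)) r36 (array([562.4,  34.7]), np.float64(77.97), np.float64(152.2), np.float64(47.0))
recess43 (array([561.9,  34.3]), np.float64(77.95), np.float64(152.2), np.float64(47.4)) r36 (array([562.5,  34.7]), np.float64(77.95), np.float64(153.0), np.float64(47.6))
recess43 (array([561.9,  34.3]), np.float64(77.94), np.float64(152.9), np.float64(48.0)) r36 (array([562.5,  34.8]), np.float64(77.94), np.float64(153.8), np.float64(48.3))
```

View pics/mk.png

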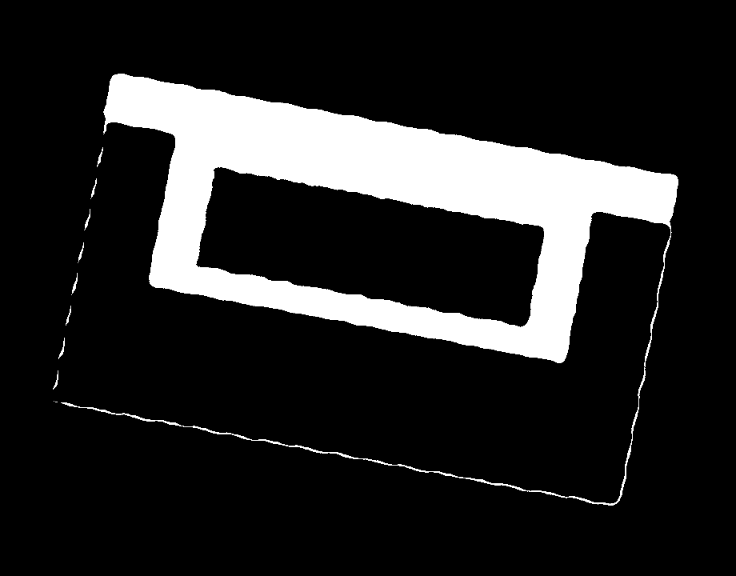

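View pics/sc.png

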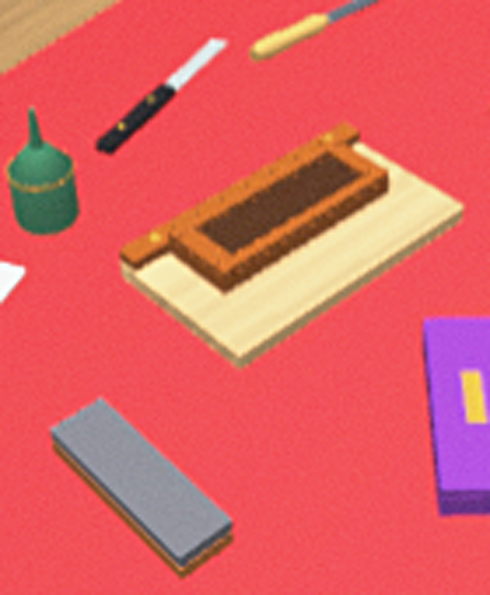

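```bash
cat > s.py <<'E'
from h import *
def st():
    s=env.state(); R=Ro.from_euler('xyz',s['tcp_rot']).as_matrix()
    y=R[:,1]
    return s,np.degrees(np.arctan2(y[1],y[0])),R
if __name__=='__main__':
    s,a,R=st(); print('t',s['t'],'pos',np.round(s['eef_pos'],2),'jawdir',round(a,2),'xaxis',np.round(R[:,0],4),'F',np.round(s['ft_force'],2),'M',np.round(s['moment'],2),'open',round(s['opening']*95,2),'j',np.round(s['joints'],3))
E
python3 s.py
python3 - <<'E'
from m2 import *
c=env.read_camera('side')
r,h=up(c,200,310,190,290)
for v in(120,130,140,150):
  m=(h[...,2]<v)&(h[...,0]<30)
  print(v,rect(world(c,m,43,8,200,190)),rect(world(c,m,36,8,200,190)))
E
```

```text
t 0.25 pos [ 251.88 -571.89  183.7 ] jawdir -66.23 xaxis [-1.e-04  4.e-04 -1.e+00] F [ 0.58 -0.63 -0.29] M [-0.   -0.03 -0.01] open 94.99 j [-1.262  0.491  1.559 -0.     1.092 -0.106]
120 (array([562.2,  37.4]), np.float64(78.01), np.float64(146.4), np.float64(41.0)) (array([567.3,  30.4]), np.float64(78.01), np.float64(147.8), np.float64(41.4))
130 (array([562.4,  37.1]), np.float64(78.0), np.float64(147.8), np.float64(42.5)) (array([567.5,  30.1]), np.float64(78.0), np.float64(149.3), np.float64(42.9))
140 (array([562.4,  37. ]), np.float64(77.98), np.float64(148.9), np.float64(43.7)) (array([567.6,  30. ]), np.float64(77.98), np.float64(150.4), np.float64(44.2))
150 (array([562.4,  36.9]), np.float64(77.9), np.float64(149.9), np.float64(44.8)) (array([567.6,  29.9]), np.float64(77.9), np.float64(151.4), np.float64(45.3))
```

Call:
apply_moves(
  offset=[
    [1, 1.5, 0],
    [2, 3, 0],
    [3, 5, 0],
    [4, 7, 0],
    [5, 9, 0],
    [6, 11, 0],
    [7, 13, 0],
    [8, 15, 0],
    [8.5, 17, 0],
    [9, 19, 0],
    [9.3, 21, 0],
    [9.5, 23, 0],
    [9.5, 25, 0],
    [9.5, 27, 0],
    [9.4, 29, 0],
    [9.3, 31, 0],
    [9.28, 33, 0],
    [9.28, 34.5, 0],
    [9.28, 35.42, 0],
    [9.28, 35.42, 0],
  ],
  yaw=[1.2, 2.4, 3.6, 4.9, 6.2, 7.5, 8.8, 10.1, 11.4, 12.7, 14, 15.3, 16.6, 17.9, 19.2, 20.5, 21.8, 23, 23.81, 23.81],
  jaw=[-1, -1, -1, -1, -1, -1, -1, -1, -1, -1, -1, -1, -1, -1, -1, -1, -1, -1, -1, -1],
)

```text
t: 2.8
eef_pos: [483.5, 314.7, 183.5]
tcp_rot: [-2.063, 1.57, -2.295]
ft_force: [0.3, -0.3, -0.8]
opening: 1.001
```

```bash
python3 s.py
python3 - <<'E'
from m2 import *
c=env.read_camera('top');save(c,'t1.png')
r,h=up(c,320,390,200,290)
print('lid',rect(world(c,r[...,1]>83,28,8,320,200)))
r,h=up(c,185,300,165,255)
print('recess43',rect(world(c,(h[...,2]<128)&(h[...,0]<25),43,8,185,165)))
E
```

```text
t 2.8 pos [483.51 314.69 183.46] jawdir 76.74 xaxis [-4.e-04 -4.e-04 -1.e+00] F [ 0.26 -0.3  -0.79] M [ 0.06 -0.18 -0.02] open 95.08 j [ 0.463  0.423  1.68  -0.     1.039 -0.877]
lid (array([ 434.7, -286.8]), np.float64(20.36), np.float64(165.5), np.float64(60.0))
recess43 (array([561.8,  34.3]), np.float64(77.97), np.float64(152.4), np.float64(47.7))
```

View pics/t1.png

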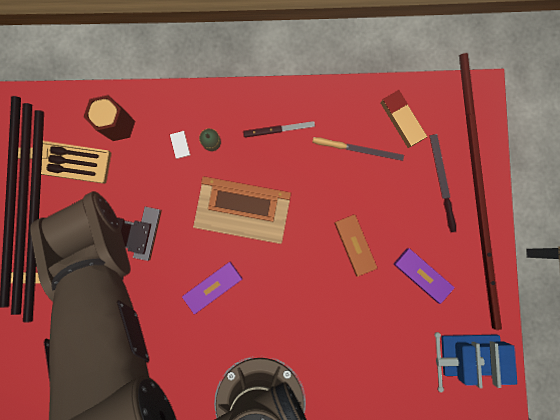

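The gripper is aligned over the stone at (148,234), and nothing else has moved. Next I descend.

Call:
apply_moves(
  offset=[
    [0.02, -0.04, -1.5],
    [0.02, -0.04, -3],
    [0.02, -0.04, -4.5],
    [0.02, -0.04, -5.8],
    [0.02, -0.04, -6.5],
    [0.02, -0.04, -6.8],
    [0.02, -0.04, -6.92],
    [0.02, -0.04, -6.92],
    [0.02, -0.04, -6.92],
  ],
  yaw=[0, 0, 0, 0, 0, 0, 0, 0, 0],
  jaw=[-1, -1, -1, -1, -1, -1, -1, -1, -1],
)

```text
t: 3.98
eef_pos: [484.4, 312.9, 11.2]
tcp_rot: [0.054, 1.57, -0.179]
ft_force: [0.5, 0.2, -0.2]
opening: 1.003
```

```bash
python3 s.py
```

```text
t 3.975 pos [484.41 312.89  11.23] jawdir 76.61 xaxis [ 6.e-04 -1.e-04 -1.e+00] F [ 0.48  0.16 -0.19] M [ 0.07 -0.18  0.02] open 95.31 j [ 4.590e-01  6.480e-01  1.832e+00 -1.000e-03  6.610e-01 -8.780e-01]
```

Call:
apply_moves(
  offset=[
    [0, 0.03, -0.05],
    [0, 0.03, -0.05],
    [0, 0.03, -0.05],
    [0, 0.03, -0.05],
    [0, 0.03, -0.05],
    [0, 0.03, -0.05],
    [0, 0.03, -0.05],
    [0, 0.03, -0.05],
    [0, 0.03, -0.05],
    [0, 0.03, -0.05],
    [0, 0.03, -0.05],
    [0, 0.03, -0.05],
  ],
  yaw=[0, 0, 0, 0, 0, 0, 0, 0, 0, 0, 0, 0],
  jaw=[-0.6, -0.3, -0.1, 0, 0.1, 0.3, 1, 1, 1, 1, 1, 1],
)

```text
t: 5.48
eef_pos: [484.4, 313.7, 10.0]
tcp_rot: [0.06, 1.57, -0.174]
ft_force: [0.0, 0.8, -0.3]
opening: 0.006
```

```bash
python3 s.py
```

```text
t 5.475 pos [484.4  313.65  10.  ] jawdir 76.62 xaxis [ 6.e-04 -1.e-04 -1.e+00] F [ 0.03  0.83 -0.26] M [ 0.01 -0.2   0.  ] open 0.52 j [ 4.600e-01  6.500e-01  1.831e+00 -1.000e-03  6.590e-01 -8.760e-01]
```

Run:
```python
from h import *
for n in('top','side'):
    c=env.read_camera(n); save(c,n+'2.png')
    s=env.state(); print(n,proj(c,[s['eef_pos'],s['eef_pos']+[0,0,18.8]]))
a=cv2.imread('pics/top2.png')[190:280,80:200];b=cv2.imread('pics/side2.png')[240:360,150:270]
cv2.imwrite('pics/p2.png',np.hstack([cv2.resize(a,(400,300)),cv2.resize(b,(300,300))]))
```

```text
top [[147.3293245  233.03793297]
 [145.51656071 232.87992876]]
side [[210.12807438 308.36417485]
 [209.50728664 303.20410643]]
```

View pics/p2.png

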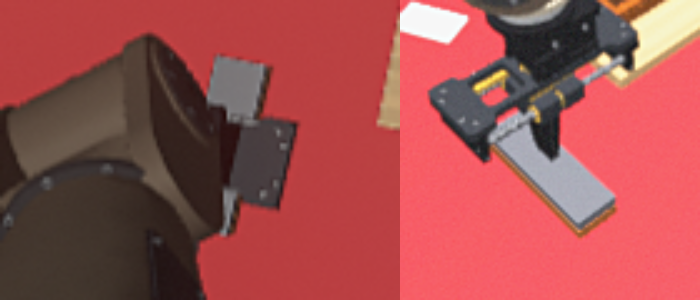

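View pics/side2.png

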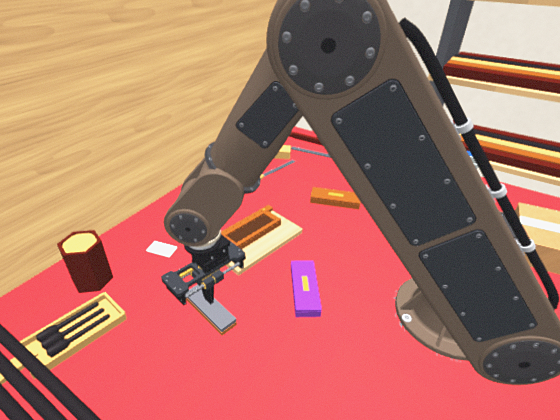

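Run:
```python
from h import *
a=cv2.imread('pics/side2.png')[240:345,150:270]
cv2.imwrite('pics/p3.png',cv2.resize(a,None,fx=5.7,fy=5.7,interpolation=cv2.INTER_CUBIC))
```

```text
(no output)
```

View pics/p3.png

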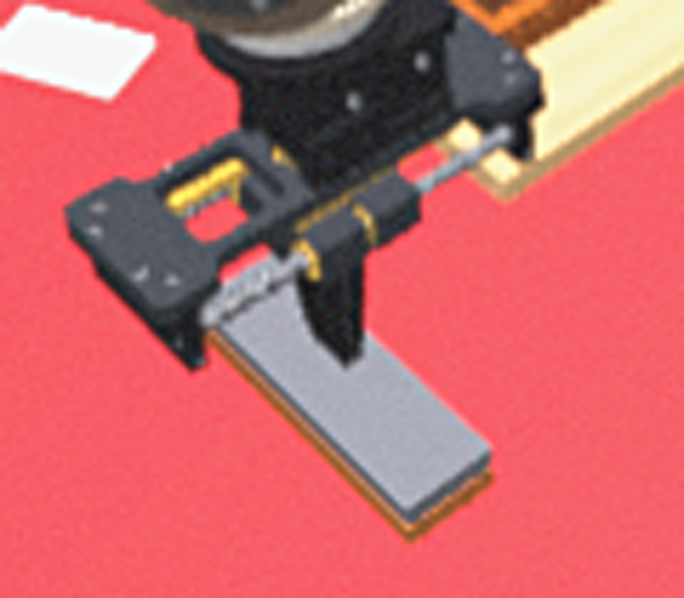

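The fingers are shut on nothing. In the side view the tip appears at about (211,303.5), where a point 18 mm higher than the reported TCP would project. I raise the arm and check the tip against the reported pose.

Call:
apply_moves(
  offset=[
    [0, 0, 1],
    [0, 0, 2],
    [0, 0, 3],
    [0, 0, 4],
    [0, 0, 4],
    [0, 0, 4],
  ],
  yaw=[0, 0, 0, 0, 0, 0],
  jaw=[1, 1, 1, 1, 1, 1],
)

```text
t: 6.32
eef_pos: [484.0, 313.5, 109.2]
tcp_rot: [-1.793, 1.57, -2.026]
ft_force: [0.2, -0.6, -0.3]
opening: 0.004
```

```bash
python3 s.py
python3 - <<'E'
from h import *
for n in('top','side'):
    c=env.read_camera(n); save(c,n+'3.png')
    s=env.state(); p=s['eef_pos'];P=proj(c,[p,p+[0,0,18.8],p+[0,0,78]]);print(n,P)
    im=c['frame'][:,:,::-1].copy(); x,y=P[0].astype(int); x0,y0=max(x-60,0),max(y-60,0)
    cr=cv2.resize(im[y0:y0+120,x0:x0+120],None,fx=4,fy=4,interpolation=2)
    for q,col in zip(P,[(0,255,0),(255,255,0),(0,255,255)]): cv2.circle(cr,tuple(int(v) for v in ((q-[x0,y0]+.5)*4)),4,col,1)
    cv2.imwrite('pics/c3%s.png'%n,cr)
a=np.hstack([cv2.imread('pics/c3top.png'),cv2.imread('pics/c3side.png')]);cv2.imwrite('pics/c3.png',cv2.resize(a,(800,400)))
E
```

```text
t 6.325 pos [484.02 313.47 109.17] jawdir 76.61 xaxis [-3.e-04 -5.e-04 -1.e+00] F [ 0.17 -0.55 -0.3 ] M [ 0.06 -0.15  0.03] open 0.38 j [ 0.46   0.509  1.76  -0.     0.873 -0.877]
top [[137.27669422 232.31944376]
 [135.16610817 232.13813177]
 [128.07961929 231.5297663 ]]
side [[206.91165381 279.81262407]
 [206.20352121 273.94851715]
 [203.84284537 254.46716776]]
```

View pics/c3.png

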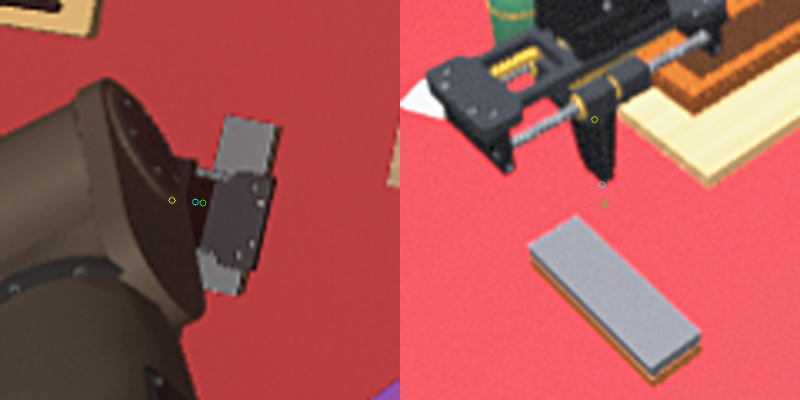

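Run:
```python
from m2 import *
c=env.read_camera('side'); s=env.state(); f=c['frame']
g=cv2.resize(f[250:285,190:225],None,fx=16,fy=16,interpolation=2); cv2.imwrite('pics/tip.png',g[:,:,::-1])
print(np.round(onz(c,208.1,273.6,s['eef_pos'][2]+18),1),s['eef_pos'])
r,h=up(c,180,240,280,340)
m=(h[...,1]<60)
print('stone side',rect(world(c,m,25,8,180,280)))
```

```text
[481.6 309.8 127. ] [484.0122935  313.48238718 108.95554254]
stone side (array([482.1, 318.1]), np.float64(-13.39), np.float64(153.2), np.float64(45.7))
```

View pics/tip.png

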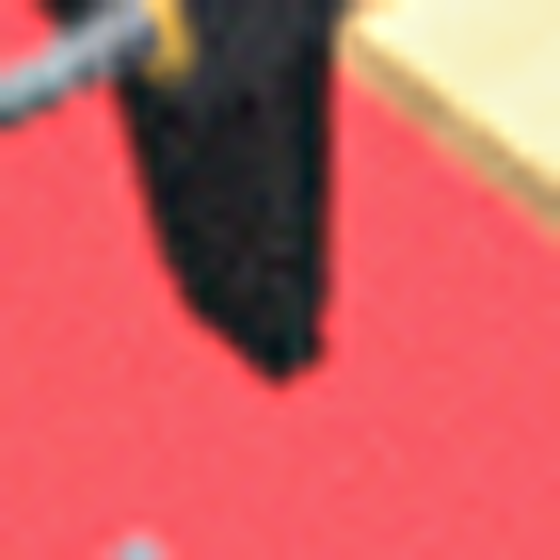

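Run:
```python
from h import *
c=env.read_camera('side'); s=env.state(); p=s['eef_pos']
a=np.radians(76.6); j=np.array([np.cos(a),np.sin(a),0]); w=np.array([-j[1],j[0],0])
for dz in(0,10,19,25,30):
    print(dz,[np.round(proj(c,p+[0,0,dz]+j*12*u+w*10*v)[0],1).tolist() for u,v in((1,1),(1,-1),(-1,1),(-1,-1))])
```

```text
0 [[205.1, 284.9], [199.9, 280.0], [213.8, 279.4], [208.5, 274.8]]
10 [[204.7, 281.7], [199.4, 276.9], [213.4, 276.3], [208.2, 271.7]]
19 [[204.3, 278.9], [199.1, 274.1], [213.1, 273.5], [207.8, 268.9]]
25 [[204.1, 277.0], [198.8, 272.2], [212.9, 271.6], [207.6, 267.0]]
30 [[203.9, 275.4], [198.6, 270.6], [212.8, 270.0], [207.4, 265.4]]
```

The tip corners at (202,269), (207.5,273.6) and (210,271.5) put the real fingertips about 25–30 mm above the reported TCP height, while the lateral position agrees. I'll straddle the stone and touch off gently on the table.

Call:
apply_moves(
  offset=[
    [0, 0, 0],
    [0, 0, 0],
    [0, 0, 0],
    [0, 0, 0],
    [0, 0, -1],
    [0, 0, -2],
    [0, 0, -3],
    [0, 0, -4],
    [0, 0, -4.5],
    [0, 0, -4.7],
    [0, 0, -4.8],
    [0, 0, -4.8],
  ],
  yaw=[0, 0, 0, 0, 0, 0, 0, 0, 0, 0, 0, 0],
  jaw=[-1, -1, -1, -1, -1, -1, -1, -1, -1, -1, -1, -1],
)

```text
t: 8.02
eef_pos: [484.4, 313.6, -10.4]
tcp_rot: [-1.36, 1.57, -1.594]
ft_force: [-0.4, 0.1, -0.2]
opening: 0.999
```

```bash
python3 s.py
python3 - <<'E'
from h import *
c=env.read_camera('side'); cv2.imwrite('pics/d4.png',cv2.resize(c['frame'][240:345,150:270],None,fx=5.7,fy=5.7,interpolation=2)[:,:,::-1])
E
```

```text
t 8.025 pos [484.36 313.62 -10.43] jawdir 76.61 xaxis [-0.e+00 -4.e-04 -1.e+00] F [-0.42  0.1  -0.22] M [ 0.04 -0.14  0.07] open 94.9 j [ 4.600e-01  6.830e-01  1.841e+00 -1.000e-03  6.190e-01 -8.760e-01]
```

View pics/d4.png

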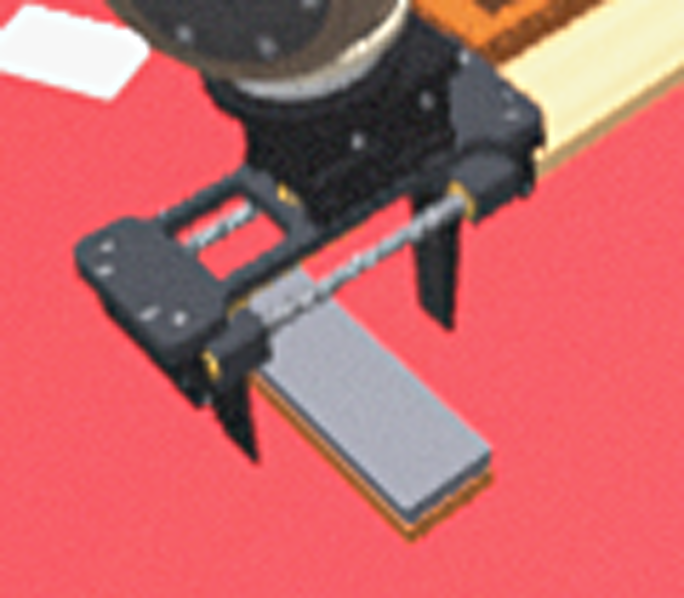

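Call:
apply_moves(
  offset=[
    [0, 0, -0.12],
    [0, 0, -0.2],
    [0, 0, -0.24],
    [0, 0, -0.24],
  ],
  yaw=[0, 0, 0, 0],
  jaw=[-1, -1, -1, -1],
)

```text
t: 8.57
eef_pos: [484.3, 313.6, -16.4]
tcp_rot: [-1.453, 1.57, -1.687]
ft_force: [-0.4, 0.4, 1.1]
opening: 0.998
```

Call:
apply_moves(
  offset=[
    [0, 0, -0.06],
    [0, 0, -0.1],
    [0, 0, -0.1],
  ],
  yaw=[0, 0, 0],
  jaw=[-1, -1, -1],
)

```text
t: 8.95
eef_pos: [484.3, 313.6, -19.1]
tcp_rot: [-1.855, 1.57, -2.088]
ft_force: [-0.5, -0.1, -0.9]
opening: 1.0
```

Call:
apply_moves(
  offset=[
    [0, 0, -0.06],
    [0, 0, -0.08],
    [0, 0, -0.08],
  ],
  yaw=[0, 0, 0],
  jaw=[-1, -1, -1],
)

```text
t: 9.32
eef_pos: [484.3, 313.6, -21.1]
tcp_rot: [-1.812, 1.57, -2.045]
ft_force: [-0.4, 0.0, 0.0]
opening: 1.0
```

```bash
python3 s.py
python3 - <<'E'
from h import *
c=env.read_camera('side'); cv2.imwrite('pics/d5.png',cv2.resize(c['frame'][240:345,150:270],None,fx=5.7,fy=5.7,interpolation=2)[:,:,::-1])
E
```

```text
t 9.325 pos [484.26 313.59 -21.08] jawdir 76.61 xaxis [-3.e-04 -5.e-04 -1.e+00] F [-0.39  0.02  0.05] M [ 0.09 -0.18 -0.02] open 94.99 j [ 4.600e-01  7.000e-01  1.845e+00 -1.000e-03  5.970e-01 -8.760e-01]
```

View pics/d5.png

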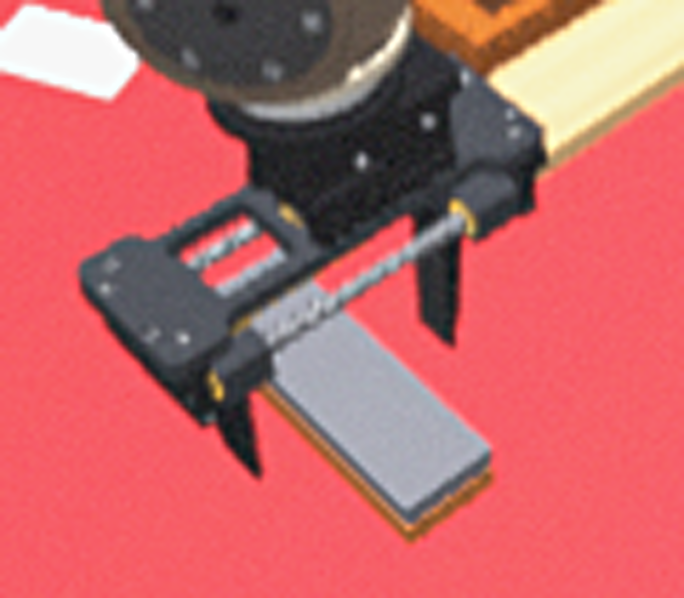

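Run:
```python
from h import *
c=env.read_camera('side'); s=env.state(); p=s['eef_pos']
a=np.radians(76.6); j=np.array([np.cos(a),np.sin(a),0]); w=np.array([-j[1],j[0],0])
for z in(-21,-10,0,5,10,15): print(z,[np.round(proj(c,[p[0],p[1],z]+j*u+w*10)[0],1).tolist() for u in(47.5,51,-47.5,-51)])
```

```text
-21 [[197.4, 330.3], [196.2, 331.2], [228.9, 308.4], [230.0, 307.7]]
-10 [[197.0, 327.4], [195.7, 328.3], [228.7, 305.6], [229.8, 304.8]]
0 [[196.6, 324.7], [195.3, 325.6], [228.5, 302.9], [229.6, 302.2]]
5 [[196.4, 323.4], [195.1, 324.3], [228.4, 301.6], [229.5, 300.8]]
10 [[196.1, 322.0], [194.9, 322.9], [228.3, 300.2], [229.4, 299.5]]
15 [[195.9, 320.7], [194.7, 321.5], [228.1, 298.9], [229.3, 298.1]]
```

Call:
apply_moves(
  offset=[
    [0, 0, -0.04],
    [0, 0, -0.06],
    [0, 0, -0.06],
  ],
  yaw=[0, 0, 0],
  jaw=[-1, -1, -1],
)

```text
t: 9.8
eef_pos: [484.3, 313.6, -22.6]
tcp_rot: [-1.9, 1.57, -2.133]
ft_force: [-0.0, 0.0, 0.6]
opening: 0.998
```

Call:
apply_moves(
  offset=[
    [0, 0, -0.04],
    [0, 0, -0.06],
    [0, 0, -0.06],
  ],
  yaw=[0, 0, 0],
  jaw=[-1, -1, -1],
)

```text
t: 10.18
eef_pos: [484.2, 313.6, -24.1]
tcp_rot: [-1.908, 1.57, -2.142]
ft_force: [0.8, 0.7, 0.3]
opening: 1.001
```

Call:
apply_moves(
  offset=[
    [0, 0, -0.04],
    [0, 0, -0.06],
    [0, 0, -0.06],
  ],
  yaw=[0, 0, 0],
  jaw=[-1, -1, -1],
)

```text
t: 10.55
eef_pos: [484.2, 313.6, -25.7]
tcp_rot: [-1.946, 1.57, -2.179]
ft_force: [-0.7, -1.0, 0.8]
opening: 1.002
```

Call:
apply_moves(
  offset=[
    [0, 0, -0.02],
    [0, 0, -0.04],
    [0, 0, -0.04],
  ],
  yaw=[0, 0, 0],
  jaw=[-1, -1, -1],
)

```text
t: 10.92
eef_pos: [484.2, 313.5, -26.8]
tcp_rot: [-2.03, 1.57, -2.263]
ft_force: [-0.8, 0.0, 0.1]
opening: 0.995
```

Call:
apply_moves(
  offset=[
    [0, 0, -0.02],
    [0, 0, -0.04],
    [0, 0, -0.04],
  ],
  yaw=[0, 0, 0],
  jaw=[-1, -1, -1],
)

```text
t: 11.3
eef_pos: [484.1, 313.5, -27.8]
tcp_rot: [-2.08, 1.57, -2.314]
ft_force: [-0.6, -0.1, 0.0]
opening: 0.998
```

Call:
apply_moves(
  offset=[
    [0, 0, -0.02],
    [0, 0, -0.04],
    [0, 0, -0.04],
  ],
  yaw=[0, 0, 0],
  jaw=[-1, -1, -1],
)

```text
t: 11.68
eef_pos: [484.1, 313.5, -28.8]
tcp_rot: [-2.09, 1.57, -2.324]
ft_force: [0.1, 1.0, -0.2]
opening: 1.0
```

Run:
```python
from h import *
c=env.read_camera('side'); cv2.imwrite('pics/d6.png',cv2.resize(c['frame'][240:345,150:270],None,fx=5.7,fy=5.7,interpolation=2)[:,:,::-1])
```

```text
(no output)
```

View pics/d6.png

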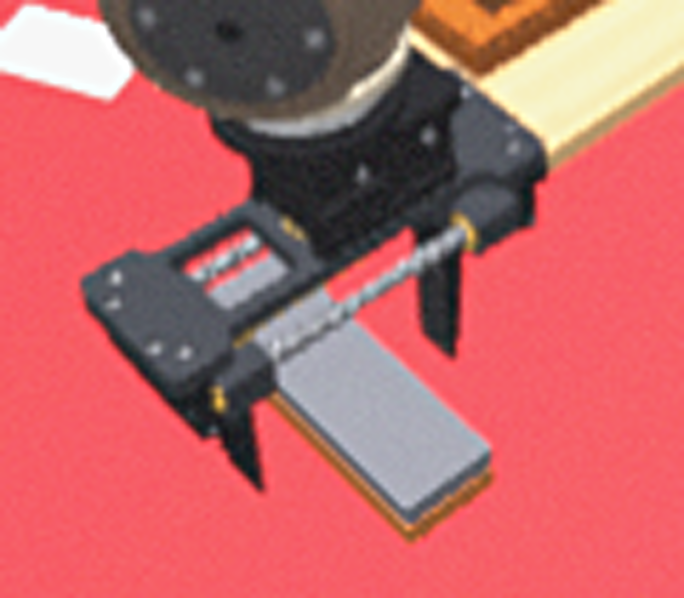

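Call:
apply_moves(
  offset=[
    [0, 0, -0.02],
    [0, 0, -0.04],
    [0, 0, -0.04],
  ],
  yaw=[0, 0, 0],
  jaw=[-1, -1, -1],
)

```text
t: 12.1
eef_pos: [484.1, 313.5, -29.9]
tcp_rot: [-2.091, 1.57, -2.325]
ft_force: [-0.1, -0.1, 0.5]
opening: 1.002
```

Call:
apply_moves(
  offset=[
    [0, 0, -0.02],
    [0, 0, -0.04],
    [0, 0, -0.04],
  ],
  yaw=[0, 0, 0],
  jaw=[-1, -1, -1],
)

```text
t: 12.48
eef_pos: [484.2, 313.6, -30.4]
tcp_rot: [-1.967, 1.57, -2.2]
ft_force: [-1.3, -1.5, 6.9]
opening: 0.998
```

Contact came at a reported z of about −30.2 (6.9 N), so the fingertips sit 30 mm above the reported TCP height. I rise 10.5 mm and grip.

Call:
apply_moves(
  offset=[
    [0, 0, 0.3],
    [0, 0, 0.44],
    [0, 0, 0.44],
    [0, 0, 0.44],
    [0, 0, 0.44],
    [0, 0, 0.44],
    [0, 0, 0.44],
    [0, 0, 0.44],
    [0, 0, 0.44],
    [0, 0, 0.44],
    [0, 0, 0.44],
  ],
  yaw=[0, 0, 0, 0, 0, 0, 0, 0, 0, 0, 0],
  jaw=[-1, -0.6, -0.3, -0.1, 0, 0.1, 0.3, 1, 1, 1, 1],
)

```text
t: 13.85
eef_pos: [484.1, 313.5, -19.5]
tcp_rot: [-2.007, 1.57, -2.24]
ft_force: [-0.1, 0.1, -2.7]
opening: 0.471
```

```bash
python3 s.py
```

```text
t 13.85 pos [484.15 313.52 -19.47] jawdir 76.62 xaxis [-5.e-04 -6.e-04 -1.e+00] F [-0.14  0.13 -2.65] M [ 0.13 -0.2   0.02] open 44.72 j [ 4.600e-01  6.970e-01  1.844e+00 -1.000e-03  6.010e-01 -8.760e-01]
```

Call:
apply_moves(
  offset=[
    [0, 0, 0.8],
    [0, 0, 1.8],
    [0, 0, 2.8],
    [0.2, -0.8, 3.2],
    [0.4, -1.8, 3.2],
    [0.7, -2.8, 3.2],
    [1, -3.8, 3.2],
    [1.3, -4.8, 3.2],
    [1.6, -5.8, 3.2],
    [1.9, -6.8, 3.2],
    [2.2, -7.8, 3.2],
    [2.5, -8.8, 3.2],
    [2.7, -9.7, 3.2],
    [2.9, -10.4, 3.2],
    [3.05, -10.9, 3.2],
    [3.11, -11.16, 3.2],
    [3.11, -11.16, 3.2],
    [3.11, -11.16, 3.2],
  ],
  yaw=[0, 0, 0, -1, -2.2, -3.4, -4.6, -5.8, -7, -8.2, -9.4, -10.6, -11.8, -13, -14, -14.6, -14.78, -14.78],
  jaw=[1, 1, 1, 1, 1, 1, 1, 1, 1, 1, 1, 1, 1, 1, 1, 1, 1, 1],
)

```text
t: 16.1
eef_pos: [561.6, 34.8, 60.4]
tcp_rot: [-1.81, 1.57, 2.693]
ft_force: [0.1, -0.4, -1.9]
opening: 0.469
```

```bash
python3 s.py
python3 - <<'E'
from h import *
for n in('top','side'):
    c=env.read_camera(n); save(c,n+'5.png')
a=cv2.imread('pics/top5.png')[150:260,170:310];b=cv2.imread('pics/side5.png')[170:280,180:320]
cv2.imwrite('pics/p5.png',np.vstack([cv2.resize(a,None,fx=2.7,fy=2.7,interpolation=2),cv2.resize(b,None,fx=2.7,fy=2.7,interpolation=2)]))
E
```

```text
t 16.1 pos [561.61  34.78  60.38] jawdir -12.0 xaxis [-1.1e-03  6.0e-04 -1.0e+00] F [ 0.12 -0.45 -1.91] M [-0.02 -0.07  0.02] open 44.59 j [-5.600e-02  5.600e-01  1.835e+00  1.000e-03  7.480e-01  1.530e-01]
```

View pics/p5.png

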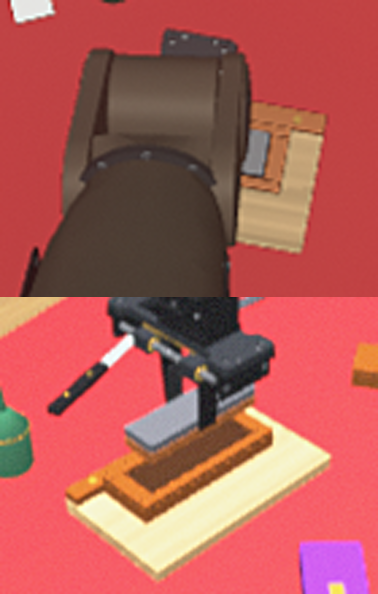

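```bash
cat > m5.py <<'E'
from m2 import *
import sys
off=19.5
def axes(w,P): 
    a=np.radians(77.95);u=np.array([np.cos(a),np.sin(a)]);v=np.array([u[1],-u[0]])  # u=board y, v=board x
    d=w-P; return d@u,d@v
c=env.read_camera('top'); s=env.state(); P=s['eef_pos'][:2]; zt=s['eef_pos'][2]+off+25
x0,y0=255,190
r,h=up(c,x0,285,y0,230)
m=((h[...,1]<70)&(r[...,1]>85)).astype(np.uint8)
w=world(c,m,zt,8,x0,y0)
U,V=axes(w,P)
end=U[np.abs(V)<15]; print('top cam: end u (exp -75):',np.round(np.median(end[end<np.percentile(end,40)]),2), 'V range',V.min(),V.max())
k=(U>np.median(end)+0) 
sel=U>U.min()+5
print('V edges (exp +-22.5)',np.percentile(V[sel&(V>0)],[50]),np.percentile(V[sel&(V<0)],[50]))
c=env.read_camera('side')
x0,y0=215,190
r,h=up(c,x0,290,y0,240); m=(h[...,1]<60)&(r[...,1]>95); cv2.imwrite('pics/ms.png',m.astype(np.uint8)*255)
w=world(c,m,zt,8,x0,y0); U,V=axes(w,P); print('side u',U.min(),U.max(),'v',V.min(),V.max())
print(rect(w),P)
E
python3 m5.py
```

```text
top cam: end u (exp -75): -76.95 V range -24.4376735783196 21.230595774611853
V edges (exp +-22.5) [18.19427763] [-19.87460894]
side u -25.05017165820334 82.97411782013747 v -31.53941465617012 24.1080828629522
(array([566.2,  67.9]), np.float64(84.42), np.float64(94.5), np.float64(44.1)) [561.73883298  34.87394184]
```

View pics/ms.png

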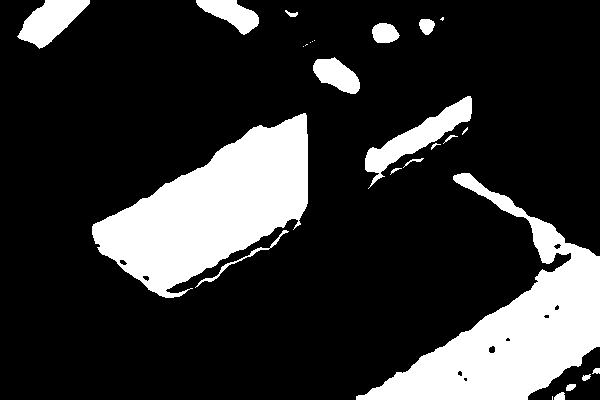

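Run:
```python
from m2 import *
exec(open('m5.py').read().split("c=env")[0].split('import sys')[1])
c=env.read_camera('top'); s=env.state(); P=s['eef_pos'][:2]; zt=s['eef_pos'][2]+44.5
a=np.radians(77.95);u=np.array([np.cos(a),np.sin(a)]);v=np.array([u[1],-u[0]])
def prof(cen,dirn,z,ts):
    pts=np.array([[*(cen+t*dirn),z] for t in ts]); q=proj(c,pts).astype(np.float32)
    return cv2.remap(c['frame'],q[:,0].reshape(1,-1),q[:,1].reshape(1,-1),cv2.INTER_CUBIC)[0].astype(int)
ts=np.arange(-36,37,3)
for uu in(-73,-70,-66,-62): print(uu,[int(h) for h in cv2.cvtColor(prof(P+u*uu,v,zt,ts)[None].astype(np.uint8),cv2.COLOR_RGB2HSV)[0,:,1]])
print(ts.tolist())
ts=np.arange(-90,-55,2.)
for vv in(-15,-8,0,8,15): print(vv,[int(h) for h in cv2.cvtColor(prof(P+v*vv,u,zt,ts)[None].astype(np.uint8),cv2.COLOR_RGB2HSV)[0,:,1]])
print(ts.tolist())
cv2.imwrite('pics/e.png',cv2.resize(c['frame'][175:235,245:300],None,fx=10,fy=10,interpolation=2)[:,:,::-1])
```

```text
-73 [167, 150, 153, 146, 50, 0, 7, 5, 7, 4, 4, 4, 4, 4, 4, 5, 5, 3, 19, 88, 156, 159, 157, 150, 151]
-70 [167, 149, 152, 166, 34, 2, 2, 6, 4, 4, 6, 8, 8, 6, 6, 8, 4, 4, 9, 68, 162, 157, 156, 149, 152]
-66 [147, 151, 156, 172, 22, 5, 4, 8, 4, 4, 6, 4, 4, 6, 4, 6, 6, 6, 11, 53, 177, 157, 152, 149, 152]
-62 [158, 151, 154, 150, 13, 7, 4, 4, 4, 2, 4, 6, 7, 4, 5, 4, 6, 4, 9, 94, 167, 152, 149, 150, 149]
[-36, -33, -30, -27, -24, -21, -18, -15, -12, -9, -6, -3, 0, 3, 6, 9, 12, 15, 18, 21, 24, 27, 30, 33, 36]
-15 [151, 151, 151, 152, 153, 172, 132, 5, 7, 4, 6, 8, 8, 8, 4, 2, 2, 17]
-8 [152, 151, 150, 150, 156, 155, 78, 8, 4, 2, 6, 6, 4, 4, 4, 2, 12, 81]
0 [151, 151, 151, 152, 153, 168, 127, 5, 9, 4, 8, 8, 4, 6, 7, 6, 13, 52]
8 [152, 152, 151, 151, 158, 160, 88, 15, 6, 6, 8, 6, 6, 6, 5, 4, 7, 57]
15 [153, 155, 153, 152, 153, 171, 136, 10, 9, 4, 4, 6, 6, 4, 4, 6, 4, 28]
[-90.0, -88.0, -86.0, -84.0, -82.0, -80.0, -78.0, -76.0, -74.0, -72.0, -70.0, -68.0, -66.0, -64.0, -62.0, -60.0, -58.0, -56.0]
```

View pics/e.png

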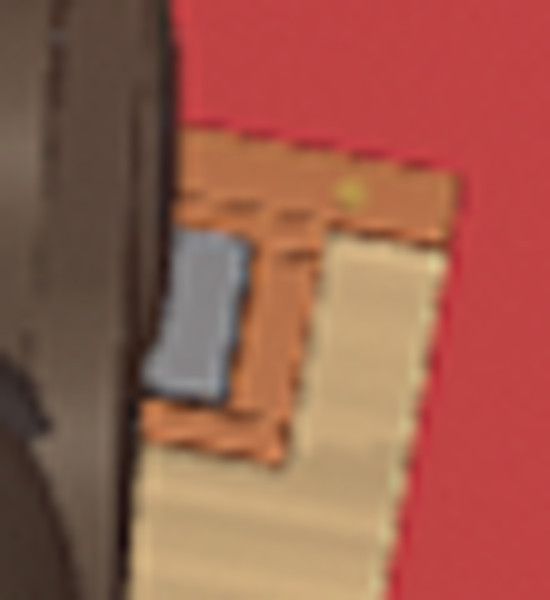

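Top view: the held stone's right end is at about (269,205). Relative to the recess, the stone sits about 2 mm toward −y and 2 mm toward −x, so I correct by (+2.6, +1.6) mm and lower to a hover.

Call:
apply_moves(
  offset=[
    [0.1, 0.06, -0.4],
    [0.1, 0.06, -0.8],
    [0.1, 0.06, -1.1],
    [0.1, 0.06, -1.24],
    [0.1, 0.06, -1.24],
    [0.1, 0.06, -1.24],
  ],
  yaw=[0, 0, 0, 0, 0, 0],
  jaw=[1, 1, 1, 1, 1, 1],
)

```text
t: 17.1
eef_pos: [564.5, 36.2, 29.8]
tcp_rot: [-2.463, 1.57, 2.04]
ft_force: [-0.8, -0.2, -4.1]
opening: 0.47
```

```bash
python3 s.py
cat > m6.py <<'E'
from m2 import *
c=env.read_camera('top'); s=env.state(); P=s['eef_pos'][:2]; zt=s['eef_pos'][2]+44.5
a=np.radians(77.95);u=np.array([np.cos(a),np.sin(a)]);v=np.array([u[1],-u[0]])
C=np.array([561.85,34.3])
def prof(cen,dirn,z,ts):
    q=proj(c,np.array([[*(cen+t*dirn),z] for t in ts])).astype(np.float32)
    rgb=cv2.remap(c['frame'],q[:,0].reshape(1,-1),q[:,1].reshape(1,-1),cv2.INTER_CUBIC)
    return cv2.cvtColor(rgb,cv2.COLOR_RGB2HSV)[0,:,1].astype(float)
def cross(ts,p,th=78):  # first crossing going from centre outward
    i=np.argmax(p>th); return ts[i-1]+(th-p[i-1])/(p[i]-p[i-1])*(ts[i]-ts[i-1])
o=np.arange(10,40,.5)
vp=[cross(o,prof(C+u*k,v,zt,o)) for k in np.arange(-72,-62,1.)]
vm=[cross(o,prof(C+u*k,-v,zt,o)) for k in np.arange(-72,-62,1.)]
e=np.arange(65,95,.5); en=[cross(e,prof(C+v*k,-u,zt,e)) for k in np.arange(-15,16,2.)]
print('v+',np.round(np.median(vp),2),'v-',np.round(np.median(vm),2),'vcen',np.round((np.median(vp)-np.median(vm))/2,2),'end',np.round(np.median(en),2),'ucen',np.round(75-np.median(en),2))
E
python3 m6.py
```

```text
t 17.1 pos [564.52  36.25  29.76] jawdir -12.02 xaxis [-2.e-04  5.e-04 -1.e+00] F [-0.77 -0.24 -4.1 ] M [-0.05 -0.06  0.01] open 44.6 j [-5.300e-02  6.090e-01  1.849e+00  1.000e-03  6.840e-01  1.560e-01]
v+ 22.75 v- 23.14 vcen -0.2 end 75.43 ucen -0.43
```

Now centred to within about 0.5 mm. I descend gently.

Call:
apply_moves(
  offset=[
    [0, 0.01, -0.1],
    [0, 0.01, -0.18],
    [0, 0.01, -0.24],
    [0, 0.01, -0.26],
    [0, 0.01, -0.28],
    [0, 0.01, -0.28],
  ],
  yaw=[0, 0, 0, 0, 0, 0],
  jaw=[1, 1, 1, 1, 1, 1],
)

```text
t: 17.9
eef_pos: [564.5, 36.5, 22.8]
tcp_rot: [-2.497, 1.57, 2.006]
ft_force: [0.4, 0.1, -3.6]
opening: 0.471
```

```bash
python3 s.py
```

```text
t 17.9 pos [564.48  36.53  22.8 ] jawdir -12.01 xaxis [-2.e-04  5.e-04 -1.e+00] F [ 0.44  0.11 -3.61] M [-0.08 -0.16  0.01] open 44.74 j [-5.200e-02  6.190e-01  1.853e+00  1.000e-03  6.690e-01  1.570e-01]
```

Call:
apply_moves(
  offset=[
    [0, 0, -0.03],
    [0, 0, -0.06],
    [0, 0, -0.06],
  ],
  yaw=[0, 0, 0],
  jaw=[1, 1, 1],
)

```text
t: 18.27
eef_pos: [564.4, 36.5, 21.2]
tcp_rot: [-2.305, 1.57, 2.197]
ft_force: [-0.3, -0.7, -3.3]
opening: 0.47
```

Call:
apply_moves(
  offset=[
    [0, 0, -0.03],
    [0, 0, -0.06],
    [0, 0, -0.06],
  ],
  yaw=[0, 0, 0],
  jaw=[1, 1, 1],
)

```text
t: 18.65
eef_pos: [564.4, 36.5, 19.7]
tcp_rot: [-2.182, 1.57, 2.321]
ft_force: [0.9, -0.1, -4.0]
opening: 0.469
```

Dropping into the recess without resistance (underside at about 39 mm). I continue to the floor.

Call:
apply_moves(
  offset=[
    [0, 0, -0.03],
    [0, 0, -0.06],
    [0, 0, -0.06],
  ],
  yaw=[0, 0, 0],
  jaw=[1, 1, 1],
)

```text
t: 19.02
eef_pos: [564.4, 36.5, 18.1]
tcp_rot: [-2.113, 1.57, 2.39]
ft_force: [-0.7, 0.2, -3.7]
opening: 0.475
```

Call:
apply_moves(
  offset=[
    [0, 0, -0.02],
    [0, 0, -0.04],
    [0, 0, -0.04],
  ],
  yaw=[0, 0, 0],
  jaw=[1, 1, 1],
)

```text
t: 19.4
eef_pos: [564.3, 36.5, 17.0]
tcp_rot: [-1.986, 1.57, 2.516]
ft_force: [-0.4, -0.7, -4.3]
opening: 0.469
```

Call:
apply_moves(
  offset=[
    [0, 0, -0.02],
    [0, 0, -0.03],
    [0, 0, -0.03],
  ],
  yaw=[0, 0, 0],
  jaw=[1, 1, 1],
)

```text
t: 19.77
eef_pos: [564.4, 36.5, 16.5]
tcp_rot: [-2.248, 1.57, 2.254]
ft_force: [-1.3, -0.3, 1.3]
opening: 0.475
```

Floor reached at reported 16.5, exactly the expected home height, with about 5 N on it. I release and rise.

Call:
apply_moves(
  offset=[
    [0, 0, 0],
    [0, 0, 0],
    [0, 0, 0],
    [0, 0, 0],
    [0, 0, 0],
    [0, 0, 0.6],
    [0, 0, 1.6],
    [0, 0, 3],
    [0, 0, 4.5],
    [0, 0, 5.5],
    [-1, -2, 6],
    [-2, -4, 6],
    [-3, -6, 6],
    [-4, -8, 6],
    [-5, -10, 6],
    [-5, -11, 6],
    [-5, -12, 6],
    [-5.1, -12.8, 6],
    [-5.1, -12.8, 6],
    [-5.1, -12.8, 6],
  ],
  yaw=[0, 0, 0, 0, 0, 0, 0, 0, 0, 0, -1, -2, -3.2, -4.4, -5.6, -6.8, -8, -9.1, -9.6, -9.6],
  jaw=[0.1, 0, -0.2, -0.6, -1, -1, -1, -1, -1, -1, -1, -1, -1, -1, -1, -1, -1, -1, -1, -1],
)

```text
t: 22.28
eef_pos: [436.8, -283.6, 167.3]
tcp_rot: [3.058, 1.57, 0.272]
ft_force: [0.5, 0.3, -0.5]
opening: 0.999
```

```bash
python3 s.py
python3 - <<'E'
from m2 import *
c=env.read_camera('top'); save(c,'t7.png')
r,h=up(c,205,285,175,235)
print('stone home',rect(world(c,(h[...,1]<75)&(r[...,1]>85),61,8,205,175)))
d=env.read_camera('side')
cv2.imwrite('pics/p7.png',np.hstack([cv2.resize(c['frame'][165:255,180:300],(400,300),interpolation=2),cv2.resize(d['frame'][180:285,185:325],(400,300),interpolation=2)])[:,:,::-1])
r,h=up(c,320,390,200,290)
print('lid',rect(world(c,r[...,1]>83,28,8,320,200)))
E
```

```text
t 22.275 pos [ 436.77 -283.61  167.28] jawdir -69.61 xaxis [ 7.e-04  2.e-04 -1.e+00] F [ 0.51  0.33 -0.53] M [-0.03  0.    0.02] open 94.94 j [-7.030e-01  3.630e-01  1.833e+00  1.000e-03  9.450e-01  5.110e-01]
stone home (array([562.4,  34.8]), np.float64(77.94), np.float64(149.4), np.float64(44.0))
lid (array([ 484.5, -268.2]), np.float64(10.63), np.float64(60.9), np.float64(55.2))
```

View pics/p7.png

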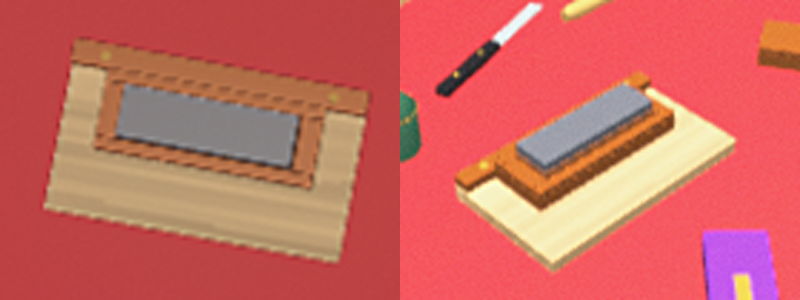

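View pics/t7.png

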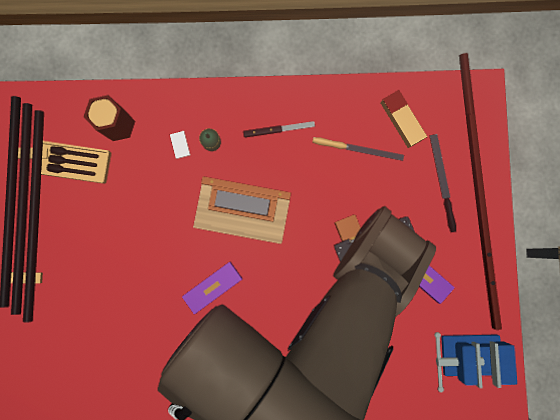

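The stone lies level in the recess at (243,203), with an even margin. Next is the brown lid at (355,245), now under the gripper.

Call:
apply_moves(
  offset=[
    [-0.03, -0.1, -1.5],
    [-0.03, -0.1, -3],
    [-0.03, -0.1, -4.5],
    [-0.03, -0.1, -6],
    [-0.03, -0.1, -7],
    [-0.03, -0.1, -7.5],
    [-0.03, -0.1, -7.66],
    [-0.03, -0.1, -7.66],
    [-0.03, -0.1, -7.66],
  ],
  yaw=[0, 0, 0, 0, 0, 0, 0, 0, 0],
  jaw=[-1, -1, -1, -1, -1, -1, -1, -1, -1],
)

```text
t: 23.5
eef_pos: [436.5, -286.1, -23.6]
tcp_rot: [2.417, 1.569, -0.367]
ft_force: [0.2, -0.4, -0.4]
opening: 1.001
```

```bash
python3 s.py
```

```text
t 23.5 pos [ 436.53 -286.07  -23.59] jawdir -69.52 xaxis [ 1.6e-03 -6.0e-04 -1.0e+00] F [ 0.17 -0.36 -0.38] M [0.06 0.02 0.02] open 95.08 j [-7.070e-01  6.590e-01  1.986e+00  1.000e-03  4.950e-01  5.050e-01]
```

Call:
apply_moves(
  offset=[
    [0, 0, 0],
    [0, 0, 0],
    [0, 0, 0],
    [0, 0, 0],
    [0, 0, 0],
    [0, 0, 0],
    [0, 0, 0],
    [0, 0, 0],
    [0, 0, 0],
  ],
  yaw=[-0.02, -0.02, -0.02, -0.02, -0.02, -0.02, -0.02, -0.02, -0.02],
  jaw=[-0.7, -0.5, -0.35, -0.2, 0, 1, 1, 1, 1],
)

```text
t: 24.62
eef_pos: [436.6, -286.1, -23.5]
tcp_rot: [2.386, 1.569, -0.4]
ft_force: [-0.8, -0.3, 1.9]
opening: 0.649
```

```bash
python3 s.py
```

```text
t 24.625 pos [ 436.57 -286.13  -23.55] jawdir -69.64 xaxis [ 1.8e-03 -7.0e-04 -1.0e+00] F [-0.8  -0.29  1.93] M [-0.04  0.07 -0.04] open 61.68 j [-7.070e-01  6.580e-01  1.986e+00  1.000e-03  4.950e-01  5.070e-01]
```

Call:
apply_moves(
  offset=[
    [0, 0, 1],
    [0, 0, 2.2],
    [0, 0, 3.3],
    [0.3, 0.8, 4],
    [0.7, 2, 4.2],
    [1.1, 3.2, 4.2],
    [1.6, 4.4, 4.2],
    [2.1, 5.6, 4.2],
    [2.6, 6.8, 4.2],
    [3.1, 8, 4.2],
    [3.6, 9.2, 4.2],
    [4.1, 10.4, 4.2],
    [4.6, 11.5, 4.2],
    [4.9, 12.3, 4.2],
    [5.11, 12.9, 4.2],
    [5.11, 12.9, 4],
    [5.11, 12.9, 3.7],
    [5.11, 12.9, 3.7],
  ],
  yaw=[0, 0, 0, 0.5, 1.3, 2.1, 3, 3.9, 4.8, 5.7, 6.6, 7.5, 8.4, 9.1, 9.5, 9.6, 9.6, 9.6],
  jaw=[1, 1, 1, 1, 1, 1, 1, 1, 1, 1, 1, 1, 1, 1, 1, 1, 1, 1],
)

```text
t: 26.88
eef_pos: [563.7, 35.7, 68.1]
tcp_rot: [-2.893, 1.57, 1.608]
ft_force: [-0.6, -0.6, -2.0]
opening: 0.648
```

```bash
python3 s.py
python3 - <<'E'
from m2 import *
c=env.read_camera('top'); s=env.state()
d=env.read_camera('side')
cv2.imwrite('pics/p8.png',np.hstack([cv2.resize(c['frame'][165:255,180:300],(400,300),interpolation=2),cv2.resize(d['frame'][160:265,185:325],(400,300),interpolation=2)])[:,:,::-1])
E
```

```text
t 26.875 pos [563.69  35.67  68.13] jawdir -12.12 xaxis [-0.      0.0011 -1.    ] F [-0.63 -0.58 -2.  ] M [-0.04 -0.13 -0.02] open 61.53 j [-0.054  0.551  1.825  0.002  0.766  0.156]
```

View pics/p8.png

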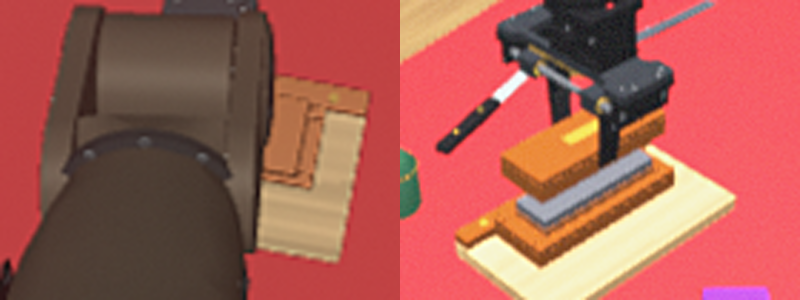

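```bash
cat > m8.py <<'E'
from m2 import *
c=env.read_camera('top'); s=env.state(); zt=s['eef_pos'][2]+51.5
a=np.radians(77.95);u=np.array([np.cos(a),np.sin(a)]);v=np.array([u[1],-u[0]]); C=np.array([562.4,34.8])
def prof(cen,dirn,z,ts,avg,ks):
    out=0
    for k in ks:
        q=proj(c,np.array([[*(cen+t*dirn+k*avg),z] for t in ts])).astype(np.float32)
        out=out+cv2.cvtColor(cv2.remap(c['frame'],q[:,0].reshape(1,-1),q[:,1].reshape(1,-1),cv2.INTER_CUBIC),cv2.COLOR_RGB2HSV)[0,:,2].astype(float)
    return np.round(out/len(ks)).astype(int)
e=np.arange(74,100,1.)
print('end',list(zip(e.astype(int).tolist(),prof(C,-u,zt,e,v,np.arange(-20,21,2)).tolist())))
o=np.arange(24,42,1.); ks=np.arange(-80,-70,1.)
print('v+',list(zip(o.astype(int).tolist(),prof(C,v,zt,o,u,ks).tolist())))
print('v-',list(zip(o.astype(int).tolist(),prof(C,-v,zt,o,u,ks).tolist())))
P=proj(c,[[*(C-u*83.5+v*31),zt],[*(C-u*83.5-v*31),zt]]); print(P)
im=cv2.resize(c['frame'][175:235,245:300],None,fx=10,fy=10,interpolation=2)[:,:,::-1].copy()
for p in P: cv2.circle(im,tuple(int(x) for x in (p-[245,175]+.5)*10),5,(0,255,0),1)
cv2.imwrite('pics/e8.png',im)
E
python3 m8.py
```

```text
end [(74, 181), (75, 181), (76, 182), (77, 185), (78, 188), (79, 186), (80, 175), (81, 158), (82, 146), (83, 143), (84, 148), (85, 159), (86, 171), (87, 181), (88, 184), (89, 182), (90, 179), (91, 178), (92, 181), (93, 183), (94, 179), (95, 172), (96, 166), (97, 167), (98, 172), (99, 181)]
v+ [(24, 183), (25, 184), (26, 183), (27, 181), (28, 178), (29, 173), (30, 167), (31, 164), (32, 168), (33, 175), (34, 182), (35, 184), (36, 182), (37, 180), (38, 179), (39, 179), (40, 179), (41, 180)]
v- [(24, 182), (25, 186), (26, 191), (27, 192), (28, 184), (29, 164), (30, 140), (31, 124), (32, 126), (33, 142), (34, 164), (35, 182), (36, 185), (37, 172), (38, 152), (39, 139), (40, 140), (41, 152)]
[[272.73077774 194.55942345]
 [268.48320847 217.19061484]]
```

View pics/e8.png

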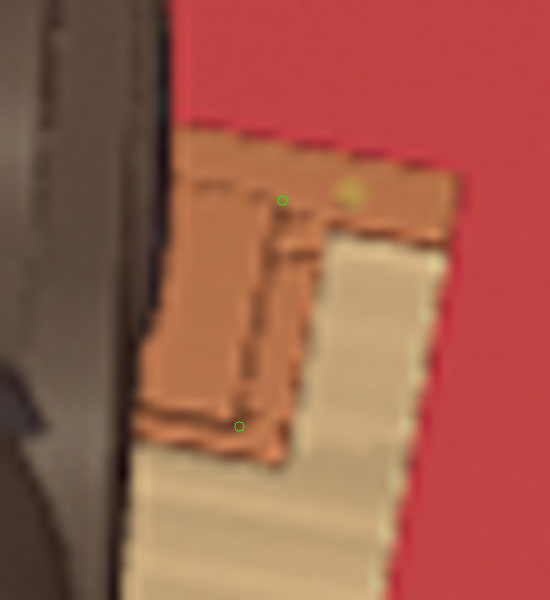

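The lid outline agrees with the stone-centred target to within about 0.5 mm at its end (82.7–83 of 83.5 mm) and sides (31.0 and 31.4). I lower it.

Call:
apply_moves(
  offset=[
    [0.01, 0, -0.4],
    [0.01, 0, -0.8],
    [0.01, 0, -1.05],
    [0.01, 0, -1.15],
    [0.01, 0, -1.25],
    [0.01, 0, -1.35],
    [0.01, 0, -1.35],
  ],
  yaw=[0.01, 0.01, 0.01, 0.01, 0.01, 0.01, 0.01],
  jaw=[1, 1, 1, 1, 1, 1, 1],
)

```text
t: 27.9
eef_pos: [564.5, 35.9, 35.2]
tcp_rot: [2.421, 1.569, 0.641]
ft_force: [1.1, -0.1, -0.9]
opening: 0.651
```

```bash
python3 s.py
```

```text
t 27.9 pos [564.5   35.93  35.18] jawdir -12.03 xaxis [ 0.0014  0.0011 -1.    ] F [ 1.14 -0.11 -0.87] M [-0.06 -0.09  0.04] open 61.81 j [-0.054  0.6    1.847  0.002  0.694  0.155]
```

Passing over the stone with no contact (lower edge at about 58.7 mm, below the stone's top at 61).

Call:
apply_moves(
  offset=[
    [0, 0, -0.08],
    [0, 0, -0.16],
    [0, 0, -0.24],
    [0, 0, -0.24],
  ],
  yaw=[0, 0, 0, 0],
  jaw=[1, 1, 1, 1],
)

```text
t: 28.4
eef_pos: [564.4, 35.9, 29.0]
tcp_rot: [2.532, 1.569, 0.752]
ft_force: [-0.5, -0.4, -1.8]
opening: 0.647
```

Call:
apply_moves(
  offset=[
    [0, 0, -0.08],
    [0, 0, -0.16],
    [0, 0, -0.22],
    [0, 0, -0.22],
  ],
  yaw=[0, 0, 0, 0],
  jaw=[1, 1, 1, 1],
)

```text
t: 28.9
eef_pos: [564.3, 35.9, 23.3]
tcp_rot: [2.678, 1.569, 0.897]
ft_force: [0.0, -0.1, -2.2]
opening: 0.651
```

Call:
apply_moves(
  offset=[
    [0, 0, -0.04],
    [0, 0, -0.08],
    [0, 0, -0.1],
    [0, 0, -0.1],
  ],
  yaw=[0, 0, 0, 0],
  jaw=[1, 1, 1, 1],
)

```text
t: 29.4
eef_pos: [564.4, 35.9, 20.8]
tcp_rot: [2.673, 1.569, 0.892]
ft_force: [-1.1, -0.7, -1.3]
opening: 0.651
```

Call:
apply_moves(
  offset=[
    [0, 0, -0.02],
    [0, 0, -0.04],
    [0, 0, -0.04],
  ],
  yaw=[0, 0, 0],
  jaw=[1, 1, 1],
)

```text
t: 29.78
eef_pos: [564.3, 35.9, 19.8]
tcp_rot: [2.751, 1.569, 0.971]
ft_force: [0.1, -0.6, -1.6]
opening: 0.648
```

Call:
apply_moves(
  offset=[
    [0, 0, -0.02],
    [0, 0, -0.03],
    [0, 0, -0.03],
  ],
  yaw=[0, 0, 0],
  jaw=[1, 1, 1],
)

```text
t: 30.15
eef_pos: [564.4, 35.9, 19.4]
tcp_rot: [2.499, 1.569, 0.719]
ft_force: [-2.4, 0.3, 5.2]
opening: 0.652
```

Contact at 19.4–19.5, the predicted home height. I release, rise and clear the view.

Call:
apply_moves(
  offset=[
    [0, 0, 0],
    [0, 0, 0],
    [0, 0, 0],
    [0, 0, 0],
    [0, 0, 0.5],
    [0, 0, 1.5],
    [0, 0, 3],
    [0, 0, 4.5],
    [0, 0, 6],
    [-0.5, -2, 6],
    [-1, -4, 6],
    [-1.5, -6, 6],
    [-2, -8, 6],
    [-2.5, -10, 6],
    [-3, -12, 6],
    [-3, -13, 6],
    [-3, -13, 6],
  ],
  yaw=[0, 0, 0, 0, 0, 0, 0, 0, 0, 0, 0, 0, 0, 0, 0, 0, 0],
  jaw=[-0.3, -0.5, -0.8, -1, -1, -1, -1, -1, -1, -1, -1, -1, -1, -1, -1, -1, -1],
)

```text
t: 32.28
eef_pos: [489.4, -290.1, 169.7]
tcp_rot: [2.292, 1.569, 0.51]
ft_force: [0.4, 1.2, -1.0]
opening: 1.001
```

```bash
python3 s.py
python3 - <<'E'
from m2 import *
c=env.read_camera('top'); d=env.read_camera('side'); save(c,'t9.png')
cv2.imwrite('pics/p9.png',np.hstack([cv2.resize(c['frame'][165:255,180:300],(400,300),interpolation=2),cv2.resize(d['frame'][180:285,185:325],(400,300),interpolation=2)])[:,:,::-1])
E
```

```text
t 32.275 pos [ 489.43 -290.07  169.71] jawdir -12.14 xaxis [ 1.6e-03  9.0e-04 -1.0e+00] F [ 0.42  1.16 -1.04] M [-0.03 -0.07  0.01] open 95.07 j [-0.652  0.426  1.717  0.002  0.998 -0.441]
```

View pics/p9.png

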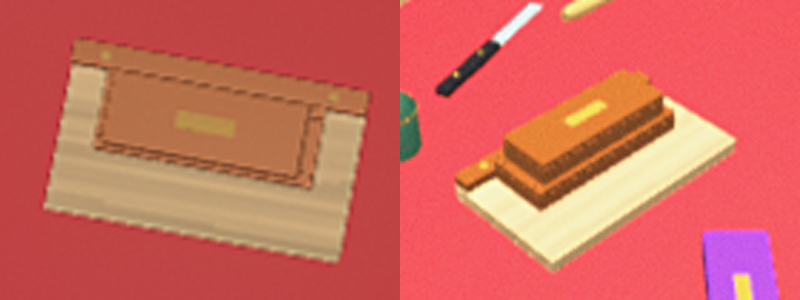

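View pics/t9.png

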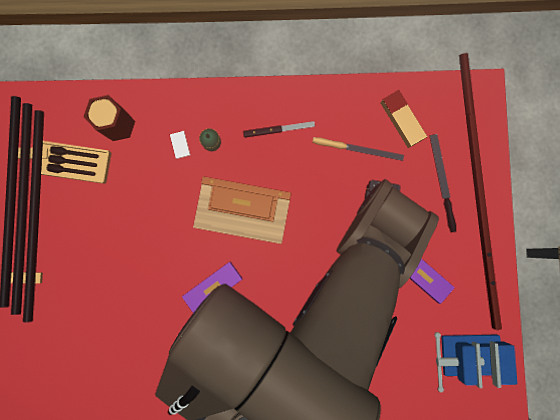

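The lid looks flat and level. I check its position numerically, because the left margin looks narrow in the top view.

Run:
```python
from m2 import *
c=env.read_camera('top')
a=np.radians(77.95);u=np.array([np.cos(a),np.sin(a)]);v=np.array([u[1],-u[0]]); C=np.array([562.4,34.8])
im=cv2.resize(c['frame'][172:242,192:296],None,fx=7.5,fy=7.5,interpolation=2)[:,:,::-1].copy()
for z,L,W,col in((71,83.5,31,(0,255,0)),(43,95,35,(255,0,0))):
    for C0 in [C]:
        q=proj(c,[[*(C0+u*L*i+v*W*k),z] for i,k in((1,1),(1,-1),(-1,-1),(-1,1))])
        cv2.polylines(im,[((q-[192,172]+.5)*7.5).astype(int)],True,col,1)
cv2.imwrite('pics/f.png',im)
r,h=up(c,215,265,185,220); print('plate',rect(world(c,(h[...,0]>15)&(h[...,0]<40)&(h[...,1]>100),71,8,215,185)))
```

```text
plate (array([562.8,  35.6]), np.float64(77.95), np.float64(49.1), np.float64(13.1))
```

View pics/f.png

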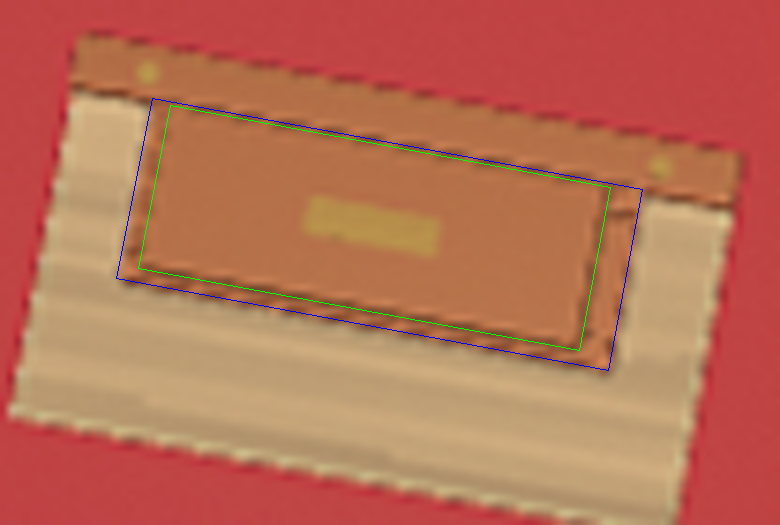

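Lid centre (brass plate) at (562.8, 35.6) against the stone at (562.4, 34.8), with matching yaw. That is within the play. Handing in.

```bash
python3 -c "
from cell import env
print(env.job_done())"
```

```text
the job is handed in; nothing more can be done
None
```

I laid the oilstone in the recess of the box base and put the brown brass-plated lid on over it, flat. Both are released and the arm is clear. I handed in at about 32 s of the 72 s allowed.

- **First grasp missed:** the fingers closed above the stone because the fingertips sit about 30 mm higher than the reported TCP. I found this offset by touching the table gently (about 7 N) and used it for everything after.
- **Stone:** I centred it over the recess with the top camera, and it went down without resistance. It touched the recess floor at exactly the expected home height, with about 5 N on it, and the pictures showed it level.
- **Lid:** it made contact at the predicted home height with about 7 N. In the last pictures it is level, within 1 mm of the stone's centre and at the same angle.
- **Other things:** the bystanders and the purple look-alikes showed no movement in the last top view. The arm partly covered the two purple lids there.
- **Disagreement:** the side camera read positions up to about 4 mm different from the top camera in y, and the reported arm positions were about 2 mm off the top camera. I therefore aligned stone to recess and lid to stone within the top view only.

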